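# Push slumped dishes back in the drying rack

## Task

In the dish rack one plate already leans to the robot's right, as it should; the other plate and the black bento lid have slumped the wrong way, to the robot's left. Gently push the tops of those two over with the fingertips so that both also lean to the right against their own hoops, each still in its slot. Do not grip or lift anything, and leave the good plate and the other things in and around the rack where they are.

Things in the scene. Friction and masses are not known exactly. Their poses are not given: they have to be found in the camera images.
- rack: chrome dish rack on a grey tray 170 x 360 mm, fixed to the counter. Origin: centre of the tray's underside; y is its long direction (to the robot's left, turned by up to 0.3 rad), z up. Three slots at y = -120, 0 and +120 mm, each with one dish facing +y, standing in 9.5 mm wide, 8 mm deep notches on rails at x = -48 and +48 mm
- rack_slot (a point): middle of the middle slot, on the notch floor, 25 mm above the counter. Here a dish's lower edge stands; its face leans on one of the slot's two hoops. Pushed at the top past upright, it tips over and leans on the other hoop. Lean to the left (start of the slumped ones): about 0.25 rad from upright; to the right: about 0.13 rad
- rack_hoop (a point): middle of the top of the middle slot's right-hand hoop. Every slot lies between two upright hoops of 5 mm wire, 124 mm wide (along the rack's x), tops 97 mm above the counter, wire centres 22 mm either side of the slot's middle
- plate_a: white ceramic plate, 180 mm across, 12 mm deep, 4 mm rim, 0.4 kg, on edge in one of the three slots (varies). Origin: mid rim thickness, 78 mm below the centre, at the notch floor. z: up the plate through its centre to the top of the rim, 168 mm up. y: plate's axis, out of the front (eating) face, roughly the rack's +y. This one has slumped to the robot's left (+y)
- plate_a_center (a point): centre of plate_a, on its axis at the level of the rim, about 102 mm above the counter. The front of the rim lies 2 mm in front (+y of the plate) of this plane, the foot (110 mm across) 10 mm behind it
- plate_b: white ceramic plate, 180 mm across, 12 mm deep, 4 mm rim, 0.4 kg, on edge in one of the three slots (varies). Origin: mid rim thickness, 78 mm below the centre, at the notch floor. z: up the plate through its centre to the top of the rim, 168 mm up. y: plate's axis, out of the front (eating) face, roughly the rack's +y. This one already leans to the robot's right (-y) and must be left so
- plate_b_center (a point): centre of plate_b, on its axis at the level of the rim, as for plate_a
- bento_lid: black plastic bento lid on its short edge in one of the slots, slumped to the robot's left (+y); 110 mm wide, 175 mm tall, 4 mm panel with a raised panel (90 x 155 x 8 mm) on its back (-y), 0.09 kg. Origin: middle of its lower edge, mid panel, at the notch floor; z up the panel to its top edge; y out of its flat front (2 mm in front of the origin), roughly the rack's +y
- bento_lid_center (a point): middle of the bento lid's panel, 87.5 mm up from its lower edge
- cup: green silicone cup upside down on the rack's tray between the robot-right and middle slots, 60 mm across, 62 mm high; origin under its centre. Leave alone
- dip_bowl: small blue ceramic dip bowl upside down on the rack's tray between the middle and robot-left slots, 60 mm across, 32 mm high; origin under its centre. Leave alone
- egg_ring: aluminium egg ring, 90 mm across, 20 mm high, on the counter to the right of the rack; origin under its centre. Leave alone
- jar: glass jar with steel lid, 72 mm across, 110 mm high, on the counter to the right of the rack; origin under its centre. Leave alone
- chopsticks: pair of wooden chopsticks lying side by side beyond the rack, 220 mm long, 7 mm high; origin under their middle, x along them. Leave alone
- spoon: steel spoon, 170 mm long, on the counter to the left of the rack; origin underneath, x along it. Leave alone
- pepper_mill: dark wooden pepper mill, 54 mm across, 118 mm high, on the counter to the left of the rack; origin under its centre. Leave alone
Things that resemble listed ones, but are neither listed nor needed, are in the scene too. Of the things shaped like the bento_lid, the black one is meant.

How it is judged:
At the end, for the whole second after the job is handed in: both plates and the bento lid are at rest in their own slots, leaning to the robot's right by 0.05 to 0.32 rad, centres within 55 mm of their start and not below 90 mm (plates) or 100 mm (lid); bystanders within 20 mm (in the rack) or 30 mm (on the counter) of their start (angle between plate_a's own y axis and vertical between 1.25 and 1.52 rad and distance of each of plate_a_center, plate_b_center, bento_lid_center from where it was at the start of the episode below 0.055 m and height (world z) of each of plate_a_center, plate_b_center above 0.09 m and linear speed of each of plate_a, plate_b, bento_lid below 0.03 m/s and angle between plate_b's own y axis and vertical between 1.25 and 1.52 rad and angle between bento_lid's own y axis and vertical between 1.25 and 1.52 rad and height (world z) of bento_lid_center above 0.1 m and distance of each of cup, dip_bowl from where it was at the start of the episode below 0.02 m and distance of each of egg_ring, jar, chopsticks, spoon, pepper_mill from where it was at the start of the episode below 0.03 m); the robot touches nothing.
It fails at once if a dish is lifted out of its notches or levered up (its centre rises above where it stands upright by more than 20 mm) (height (world z) of any of plate_a_center, plate_b_center above 0.123 m or height (world z) of bento_lid_center above 0.133 m).
It fails at once if a dish is pushed hard (more than 15 N from the fingers) (contact force between the fingers and plate_a above 15 N or contact force between the fingers and plate_b above 15 N or contact force between the fingers and bento_lid above 15 N).
It fails at once if the plate that already leans to the right is shifted by more than 15 mm (distance of plate_b_center from where it was at the start of the episode above 0.015 m).
It fails at once if a bystander is shifted (20 mm for the two in the rack, 30 mm for those on the counter) (distance of any of cup, dip_bowl from where it was at the start of the episode above 0.02 m or distance of any of egg_ring, jar, chopsticks, spoon, pepper_mill from where it was at the start of the episode above 0.03 m).
It also fails if it takes over 46 s, if anything falls off the work surface, if the arm or the gripper's body presses on something with over 40 N, if the wrist force passes 120 N, or if a joint passes its speed limit or range.

## Robot

A 6-joint arm with a two-finger parallel gripper is mounted at the origin on the work surface. World frame = base frame: x ahead of the robot, y to its left, z up, the work surface at z = 0. Lengths are in m, angles in rad, forces in N, time in s.
With the tool pointing down it reaches from about 0.375 to 0.975 m from the base axis. Payload 3.8 kg.
Tool frame: the origin (TCP) lies at the very end of the fingers, on their centre line; the grasp point (between the pads) lies 19 mm behind it; z points along the fingers, y is the line along which they close (so a half turn about z gives the same grasp; the last joint's range is limited). The gripper opens to 85 mm and grips with 20 to 120 N. Pads are 22 mm wide; open, the fingers measure 114 mm over their backs; the gripper's body (76 mm by 85 mm) begins 54 mm behind the grasp point. The pads swing forward as they close: fully open they stand 13 mm farther back than shut.
Start: joints at [-1.314, 0.264, 1.604, -0, 1.274, -0.037], TCP at [0.195, -0.646, 0.231] pointing down, gripper open.
Joint ranges: [-2.63, 2.63], [-0.94, 2.18], [0.31, 2.57], [-1.31, 4.45], [0, 2.66], [-2.55, 2.55]. Speed limits (rad/s): [2.57, 2.57, 3.14, 3.14, 3.14, 3.14].

## Interface

Orientations are given as a rotation vector (axis times angle).
In Python, from workcell import bot, vision gives the robot as it stands. The module is installed in compiled form; this text tells all that it offers.
- The arm moves only by the tool play_rows, never from a script. Its argument "moves" is a list that holds one entry, the list of rows, each a list of 7 numbers: the turn, a rotation vector about the tool's x, y, z as a fraction of full scale, then the shift along the tool's x, y, z as a fraction of full scale, then the finger opening in mm, from 0 to 85.4. In form: [[[ax, ay, az, x, y, z, jaw], ...]]. A call has 1 to 5 rows; each row shifts and turns the commanded pose from where the row before left it, along the tool's axes as they then stand; what a row does not reach is not made up. Full scale, the value 1, is 0.1 m for a shift and 0.5 rad for a turn. A row lasts 1/12 s, in which the tool goes at most 41.7 mm and 7.16 degrees, less where a joint would pass 70% of its speed; a pose out of reach is approached as far as the arm can. A call with a number of a shift or a turn outside -1 to 1 is refused whole. A call with a gripper value outside its range is refused whole. The fingers move at their own pace and stop on an object; "newtons" is the grip in N (left out, the last holds). Time passes only in rows, so rows that do not move let the fingers close. It gives the time, the measured TCP pose, the force, the opening and the grip force at its end, in the units of the state.
- bot.read_state(): the state, without advancing time (a new reading comes with each control period).
- vision.read_camera(name): name is "side" or "top" or "wrist"; returns a dict with "image" (400x640x3 uint8, red, green, blue), "depth" (400x640 float32, m along the optical axis (not along the pixel's ray), 0 where there is no reading), "K" (3x3 intrinsics, pixels), "dist" ([k1, k2, p1, p2, k3] as OpenCV has them; the pictures are not rectified), "R" (3x3) and "t" (3): a world point X has camera coordinates R X + t. Camera axes: x right, y down, z forward; pixel columns grow to the right and rows downward; lengths in m; the calibration is good to about 2 mm. A picture is of the moment at which its call begins.
- bot.finish_job(): hands the job in; it is judged then, once.
The state is a dict: "time": time; "q": joint angles; "joint_vel": joint speeds; "joint_torque": joint torques, N m; "tool_pos": TCP position; "tcp_rot": TCP orientation; "wrist_force": force on the tool from outside, world axes, zero at the start; "torque": the same for the moment, N m; "width": opening from 0.0 (shut) to 1.0 (fully open); "grip_force": force on a finger pad.
Only numpy, scipy, OpenCV 4.12 (cv2) and the standard library are available. Lean on these libraries where they do the work, as an engineer would, in place of code of your own. Each camera call takes 0.05 s, during which the arm holds its last target. There are 200 camera calls.

## Working session

There is one attempt and no reset: what is moved stays moved. The work goes in short steps, Python scripts to look and compute and a tool call to move; the robot and the scene stay as the last step left them, time stands still between calls to the robot, and variables do not carry over. Pictures are saved under pics/ and viewed, at most 10 in all, crops included, and the job is handed in when it is done.

Besides the shell and the picture viewer there is one more tool, called after "Request:" as name([rows], argument=value, ...), one row to a line, values as JSON. play_rows: Moves the arm, as the interface text tells. Its arguments: {"type":"object","properties":{"moves":{"type":"array","items":{"type":"array","items":{"type":"array","items":{"type":"number"}}}},"newtons":{"type":"number"}},"required":["moves"]}

```bash
mkdir -p pics; cat > h.py <<'E'
import numpy as np,cv2
from workcell import bot,vision
def cloud(c):
    h,w=c['depth'].shape
    u,v=np.meshgrid(np.arange(w),np.arange(h))
    p=cv2.undistortPoints(np.stack([u,v],-1).reshape(-1,1,2).astype(np.float64),c['K'],c['dist']).reshape(h,w,2)
    d=c['depth'][...,None]
    P=np.concatenate([p*d,d],-1)
    W=(P-c['t'])@c['R']
    W[c['depth']==0]=np.nan
    return W
E
python3 - <<'E'
from h import *
print(bot.read_state())
for n in ('top','side'):
    c=vision.read_camera(n); np.savez(n+'.npz',**c)
    cv2.imwrite(f'pics/{n}0.png',c['image'][...,::-1]); print(n,-c['R'].T@c['t'],c['R'])
E
```

```text
{'time': 0.0, 'q': array([-1.31388191e+00,  2.64776422e-01,  1.60539884e+00,  1.09475652e-05,
        1.27365381e+00, -3.69461283e-02]), 'joint_vel': array([-0.00101302, -0.00170041, -0.0013859 , -0.00068364,  0.00025064,
       -0.00082795]), 'joint_torque': array([-5.72916560e-04, -5.15115917e+01, -3.67316651e+01,  3.73663170e-05,
        1.31089508e-02,  3.83375891e-07]), 'tool_pos': array([ 0.19530016, -0.64536852,  0.22993291]), 'tcp_rot': array([-3.10554310e+00, -4.59605389e-01,  3.68991442e-04]), 'wrist_force': array([-0.32313331, -0.28884875,  0.37175499]), 'torque': array([-0.02449104,  0.02494068, -0.02091708]), 'grip_force': 0.0, 'width': 1.0032941157838517}
top [0.34465611 0.11367084 1.27276541] [[ 0.01609415 -0.99975366  0.01528366]
 [-0.98703672 -0.01832693 -0.15944477]
 [ 0.1596856  -0.01251941 -0.98708853]]
side [-0.17783569  0.75352445  0.65356611] [[-0.67208869 -0.74014655  0.02190633]
 [-0.38665278  0.32556132 -0.86284961]
 [ 0.63150331 -0.58838161 -0.5049858 ]]
```

View pics/top0.png

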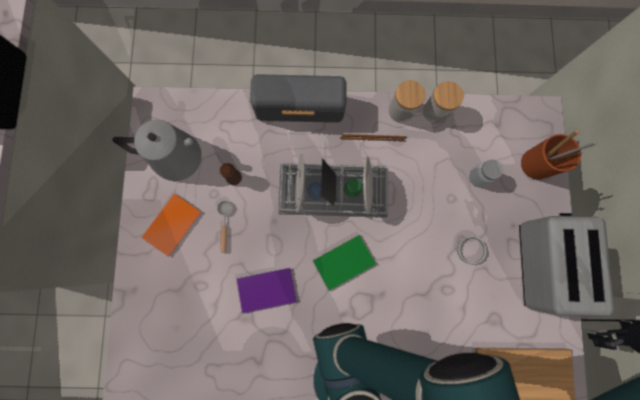

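View pics/side0.png

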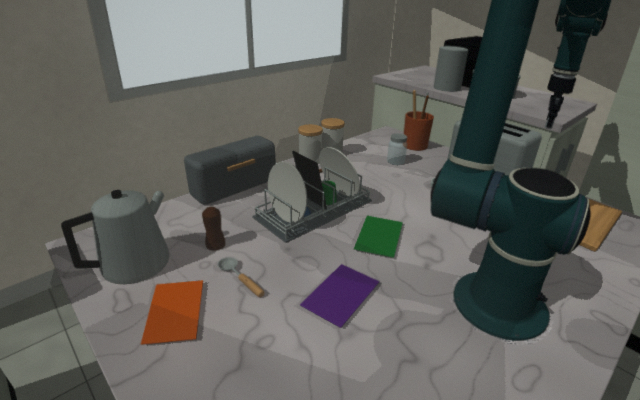

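The black lid stands in the middle slot (top view, about 328,182). The two plates are at about (301,185) and (367,183). The flat green, purple and orange lids lie on the counter and aren't needed. Next I'll enlarge the rack and measure the leans.

```bash
python3 - <<'E'
from h import *
t=dict(np.load('top.npz'));s=dict(np.load('side.npz'))
a=cv2.resize(t['image'][145:230,265:405],None,fx=5,fy=5,interpolation=2)
b=cv2.resize(s['image'][135:245,235:385],None,fx=5,fy=5,interpolation=2)
cv2.imwrite('pics/tc.png',a[...,::-1]);cv2.imwrite('pics/sc.png',b[...,::-1])
W=cloud(t)
for u,v in [(301,185),(367,183),(328,182),(281,213),(384,214),(285,165),(387,167)]: print(u,v,W[v,u].round(3))
# top edges: highest points near each dish
m=(W[...,2]>.13)&(W[...,2]<.22)
reg=np.zeros(m.shape,bool);reg[140:225,270:400]=1;m&=reg
for n,(u0,u1) in dict(left=(285,312),mid=(314,345),right=(350,385)).items():
    k=m.copy();k[:,:u0]=0;k[:,u1:]=0
    P=W[k]; print(n,len(P))
    for lo in np.arange(.03,.2,.0): pass
E
```

```text
301 185 [0.57  0.152 0.185]
367 183 [ 0.584 -0.04   0.166]
328 182 [0.587 0.074 0.152]
281 213 [0.512 0.221 0.006]
384 214 [ 0.513 -0.115  0.022]
285 165 [0.674 0.213 0.008]
387 167 [ 0.676 -0.13   0.001]
left 138Traceback (most recent call last):
  File "<stdin>", line 14, in <module>
ZeroDivisionError: float division by zero
```

View pics/tc.png

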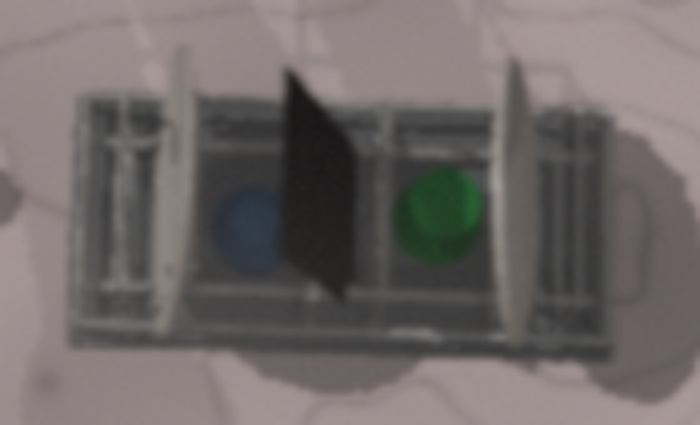

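View pics/sc.png

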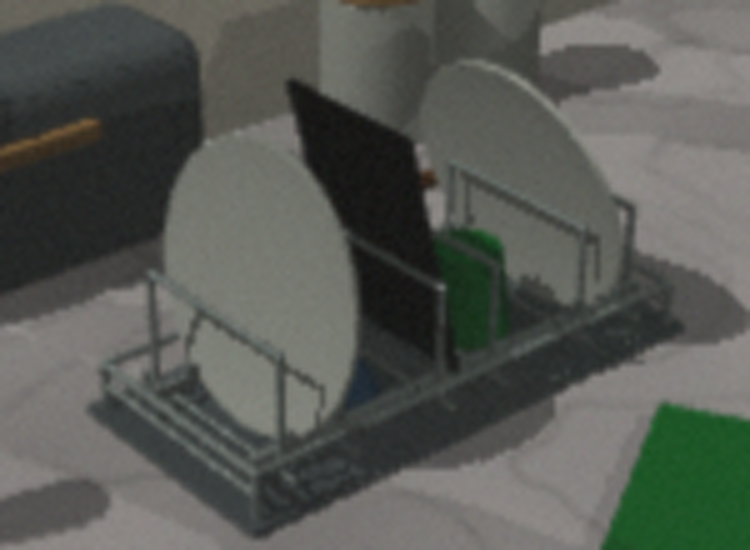

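```bash
python3 - <<'E'
from h import *
s=dict(np.load('side.npz'));t=dict(np.load('top.npz'))
W=cloud(s);WT=cloud(t)
# rack orientation from top: tray corners (z~0.008)
reg=np.zeros(W.shape[:2],bool);reg[155:220,275:395]=1
m=reg&(WT[...,2]>.004)&(WT[...,2]<.125)&(WT[...,0]>.48)&(WT[...,0]<.70)&(WT[...,1]>-.16)&(WT[...,1]<.26)
r=cv2.minAreaRect(WT[m][:,:2].astype(np.float32));print('rack',r)
for n,poly in dict(left=[(200,180),(250,150),(300,200),(335,260),(320,330),(285,340),(190,260)],mid=[(300,100),(405,155),(425,220),(345,220)],right=[(430,100),(480,75),(560,130),(590,180),(585,215),(470,170)]).items():
    k=np.zeros(W.shape[:2],np.uint8);cv2.fillPoly(k,[(np.array(poly)/5+[235,135]).astype(np.int32)],1)
    P=W[(k>0)];P=P[~np.isnan(P).any(1)]
    for _ in range(4):
        c=P.mean(0);nn=np.linalg.svd(P-c)[2][2];d=(P-c)@nn;P=P[abs(d)<max(.004,2*d.std())]
    nn*=np.sign(nn[1]);print(n,len(P),'c',c.round(3),'n',nn.round(3),'lean(nz<0 left)',np.arcsin(nn[2]).round(3),'std',d.std().round(4),'yaw',np.arctan2(-nn[0],nn[1]).round(3))
# top edges
for n,(u0,u1) in dict(left=(285,312),mid=(314,345),right=(350,385)).items():
    k=np.zeros(m.shape,bool);k[150:220,u0:u1]=1;P=WT[k];P=P[P[:,2]>.12]
    z=np.percentile(P[:,2],95);Q=P[P[:,2]>z-.008];print(n,'top',z.round(3),Q.mean(0).round(3))
E
```

```text
rack ((0.5986276268959045, 0.046352237462997437), (0.20643872022628784, 0.39831626415252686), 0.9864643216133118)
left 732 c [0.599 0.154 0.122] n [0.01  0.993 0.118] lean(nz<0 left) 0.118 std 0.0014 yaw -0.01
mid 345 c [0.589 0.085 0.153] n [ 0.01   0.967 -0.253] lean(nz<0 left) -0.256 std 0.0009 yaw -0.01
right 467 c [ 0.597 -0.047  0.128] n [ 0.01   0.96  -0.281] lean(nz<0 left) -0.284 std 0.0015 yaw -0.01
left top 0.19 [0.593 0.149 0.186]
mid top 0.196 [0.594 0.092 0.193]
right top 0.184 [ 0.593 -0.03   0.182]
```

The left plate leans right by 0.12 rad, so it is plate_b and stays put. The right plate (left lean of 0.28 rad, top at y≈-0.03) is plate_a. The black lid in the middle leans left by 0.256 rad, top at y≈0.092. The plan is to shut the fingers with tool x along world +y, push plate_a first, then the lid.

```bash
cat > plan.py <<'E'
import sys
from h import *
from scipy.spatial.transform import Rotation as R
# usage: plan.py x y z step_mm : rows to the target with tool x along world +y, tool down
tgt=np.array(list(map(float,sys.argv[1:4])));st=float(sys.argv[4])/1000
s=bot.read_state();p=s['tool_pos'];r=R.from_rotvec(s['tcp_rot'])
rt=R.from_matrix(np.array([[0,1,0],[1,0,0],[0,0,-1.]]).T)
print('t',round(s['time'],2),'p',p.round(4),'F',s['wrist_force'].round(2),'w',s['width'])
for i in range(25):
    d=tgt-p;L=np.linalg.norm(d);rv=(r.inv()*rt).as_rotvec();a=np.linalg.norm(rv)
    if L<5e-4 and a<.003: break
    d*=min(1,st/max(L,1e-9));rv*=min(1,.122/max(a,1e-9))
    row=np.r_[rv/.5,r.inv().apply(d)/.1].round(3)
    print(list(row.tolist()))
    p=p+r.apply(row[3:]*.1);r=r*R.from_rotvec(row[:3]*.5)
E
python3 plan.py .597 .015 .25 38
```

```text
t 0.1 p [ 0.1953 -0.6455  0.2301] F [ 0.16 -0.22  0.72] w 1.0016783576711894
[-0.0, -0.0, -0.244, 0.283, -0.254, -0.009]
[-0.0, -0.0, -0.244, 0.312, -0.217, -0.009]
[-0.0, -0.0, -0.244, 0.336, -0.178, -0.009]
[-0.0, -0.0, -0.244, 0.355, -0.135, -0.009]
[-0.0, -0.001, -0.244, 0.369, -0.091, -0.009]
[-0.0, -0.0, -0.244, 0.377, -0.046, -0.01]
[-0.001, -0.001, -0.244, 0.38, 0.001, -0.009]
[-0.0, -0.0, -0.244, 0.377, 0.047, -0.01]
[-0.001, -0.001, -0.244, 0.369, 0.092, -0.01]
[-0.0, -0.0, -0.244, 0.355, 0.136, -0.01]
[-0.001, -0.001, -0.114, 0.335, 0.179, -0.01]
[0.0, 0.0, -0.0, 0.325, 0.197, -0.01]
[0.0, 0.0, -0.0, 0.325, 0.197, -0.01]
[0.0, 0.0, -0.0, 0.325, 0.197, -0.01]
[0.0, 0.0, -0.0, 0.324, 0.198, -0.01]
[0.0, 0.0, -0.0, 0.325, 0.197, -0.01]
[0.0, 0.0, -0.0, 0.324, 0.198, -0.01]
[0.0, 0.0, -0.0, 0.325, 0.197, -0.009]
[0.0, 0.0, -0.0, 0.324, 0.198, -0.01]
[0.0, 0.0, -0.0, 0.325, 0.197, -0.009]
[0.0, 0.0, -0.0, 0.111, 0.068, -0.004]
```

Request:
play_rows([
  [[0,0,-0.24,0.28,-0.25,-0.01,0],[0,0,-0.24,0.31,-0.22,-0.01,0],[0,0,-0.24,0.34,-0.18,-0.01,0],[0,0,-0.24,0.35,-0.14,-0.01,0],[0,0,-0.24,0.37,-0.09,-0.01,0]],
], newtons=20)

```text
time: 0.52
tool_pos: [0.2944, -0.4821, 0.2356]
tcp_rot: [-2.828, -1.365, -0.0]
wrist_force: [0.0, 0.7, -0.2]
width: 0.302
grip_force: 0.0
```

Request:
play_rows([
  [[0,0,-0.24,0.38,-0.05,-0.01,0],[0,0,-0.24,0.38,0,-0.01,0],[0,0,-0.24,0.38,0.05,-0.01,0],[0,0,-0.24,0.37,0.09,-0.01,0],[0,0,-0.24,0.35,0.14,-0.01,0]],
])

```text
time: 0.93
tool_pos: [0.3956, -0.3207, 0.241]
tcp_rot: [-2.299, -2.14, -0.0]
wrist_force: [1.6, -0.9, -0.2]
width: 0.0
grip_force: 0.0
```

```bash
python3 plan.py .597 .015 .25 38
```

```text
t 0.93 p [ 0.3956 -0.3207  0.241 ] F [ 1.6  -0.9  -0.18] w 0.0002870328354545205
[-0.001, -0.001, -0.143, 0.339, 0.172, -0.009]
[0.0, 0.0, 0.0, 0.326, 0.195, -0.009]
[0.0, 0.0, 0.0, 0.326, 0.195, -0.009]
[0.0, 0.0, 0.0, 0.326, 0.196, -0.009]
[0.0, 0.0, 0.0, 0.326, 0.196, -0.009]
[0.0, 0.0, 0.0, 0.326, 0.195, -0.009]
[0.0, 0.0, 0.0, 0.326, 0.196, -0.008]
[0.0, 0.0, 0.0, 0.326, 0.196, -0.009]
[0.0, 0.0, 0.0, 0.326, 0.195, -0.008]
[0.0, 0.0, 0.0, 0.326, 0.196, -0.009]
[0.0, 0.0, 0.0, 0.097, 0.058, -0.002]
```

Request:
play_rows([
  [[0,0,-0.14,0.34,0.17,-0.01,0],[0,0,0,0.33,0.2,-0.01,0],[0,0,0,0.33,0.2,-0.01,0],[0,0,0,0.33,0.2,-0.01,0],[0,0,0,0.33,0.2,-0.01,0]],
])

```text
time: 1.35
tool_pos: [0.4962, -0.1567, 0.246]
tcp_rot: [-2.229, -2.213, 0.0]
wrist_force: [1.4, -1.5, 0.5]
width: 0.003
grip_force: 0.0
```

Request:
play_rows([
  [[0,0,0,0.33,0.19,-0.01,0],[0,0,0,0.33,0.19,-0.01,0],[0,0,0,0.33,0.19,-0.01,0],[0,0,0,0.33,0.19,-0.01,0],[0,0,0,0.33,0.19,0,0]],
])

```text
time: 1.77
tool_pos: [0.5925, 0.0076, 0.2501]
tcp_rot: [-2.229, -2.214, 0.0]
wrist_force: [0.7, -0.3, 0.7]
width: -0.0
grip_force: 0.0
```

Request:
play_rows([
  [[0,0,0,0,0,0,0],[0,0,0,0,0,0,0],[0,0,0,0,0,0,0]],
])

```text
time: 2.02
tool_pos: [0.5914, 0.0056, 0.2495]
tcp_rot: [-2.228, -2.214, 0.003]
wrist_force: [-0.0, -0.3, -0.5]
width: -0.001
grip_force: 0.0
```

```bash
python3 plan.py .597 .015 .165 25; python3 -c "
from h import *
c=vision.read_camera('top');d=vision.read_camera('side')
a=c['image'][110:310,180:500];b=d['image'][80:280,200:520]
cv2.imwrite('pics/p1.png',cv2.resize(np.vstack([a,b]),None,fx=1.5,fy=1.5)[...,::-1])"
```

```text
t 2.02 p [0.5914 0.0056 0.2495] F [-0.01 -0.31 -0.5 ] w -0.0007438212641093748
[-0.004, 0.001, -0.012, 0.028, 0.017, 0.248]
[0.0, 0.0, -0.0, 0.027, 0.016, 0.248]
[0.0, 0.0, -0.0, 0.028, 0.016, 0.248]
[0.0, 0.0, -0.0, 0.011, 0.007, 0.101]
```

View pics/p1.png

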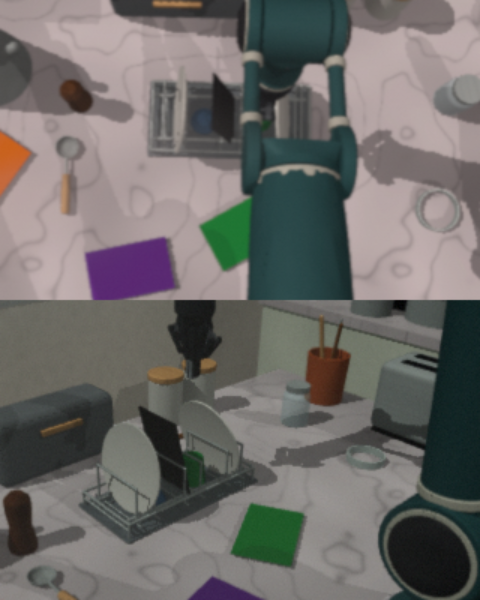

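The gripper hangs clear above the gap between the lid and plate_a (side crop around 195,350). Nothing has been touched. I'll lower it and push plate_a.

Request:
play_rows([
  [[0,0,-0.01,0.05,0.02,0.25,0],[0,0,0,0.03,0.02,0.25,0],[0,0,0,0.02,0.02,0.25,0],[0,0,0,0,0,0.1,0],[0,0,0,0,0,0,0]],
])

```text
time: 2.53
tool_pos: [0.5951, 0.0144, 0.1618]
tcp_rot: [-2.222, -2.214, 0.008]
wrist_force: [-0.6, -0.6, 0.6]
width: 0.0
grip_force: 0.0
```

Request:
play_rows([
  [[0,0,0,-0.05,0,0,0],[0,0,0,-0.05,0,0,0],[0,0,0,-0.05,0,0,0],[0,0,0,-0.04,0,0,0],[0,0,0,-0.04,0,0,0]],
])

```text
time: 2.95
tool_pos: [0.5989, -0.0082, 0.1668]
tcp_rot: [2.223, 2.217, 0.002]
wrist_force: [0.0, 0.1, -0.0]
width: -0.001
grip_force: 0.0
```

Request:
play_rows([
  [[0,0,0,-0.03,0,0,0],[0,0,0,-0.03,0,0,0],[0,0,0,-0.03,0,0,0],[0,0,0,-0.03,0,0,0],[0,0,0,-0.03,0,0,0]],
])

```text
time: 3.37
tool_pos: [0.598, -0.0225, 0.1653]
tcp_rot: [-2.223, -2.219, -0.0]
wrist_force: [0.9, 0.4, 0.2]
width: -0.002
grip_force: 0.2
```

Request:
play_rows([
  [[0,0,0,-0.03,0,0,0],[0,0,0,-0.03,0,0,0],[0,0,0,-0.03,0,0,0],[0,0,0,-0.03,0,0,0],[0,0,0,-0.03,0,0,0]],
])

```text
time: 3.78
tool_pos: [0.5979, -0.0376, 0.1652]
tcp_rot: [-2.224, -2.219, 0.0]
wrist_force: [0.7, 0.4, -0.8]
width: 0.002
grip_force: 0.1
```

Request:
play_rows([
  [[0,0,0,-0.03,0,0,0],[0,0,0,-0.03,0,0,0],[0,0,0,-0.03,0,0,0],[0,0,0,-0.03,0,0,0],[0,0,0,-0.03,0,0,0]],
])

```text
time: 4.2
tool_pos: [0.5979, -0.0527, 0.1653]
tcp_rot: [-2.224, -2.219, 0.0]
wrist_force: [-0.5, 0.3, 0.6]
width: 0.003
grip_force: 0.0
```

Request:
play_rows([
  [[0,0,0,-0.03,0,0,0],[0,0,0,-0.03,0,0,0],[0,0,0,-0.03,0,0,0],[0,0,0,-0.02,0,0,0],[0,0,0,0,0,0,0]],
])

```text
time: 4.62
tool_pos: [0.598, -0.0638, 0.1653]
tcp_rot: [2.224, 2.219, -0.0]
wrist_force: [-0.5, -0.1, 0.8]
width: -0.001
grip_force: 0.0
```

```bash
cat > look.py <<'E'
import sys
from h import *
c=vision.read_camera('top');d=vision.read_camera('side')
a=c['image'][130:250,250:410];b=d['image'][110:250,230:390]
cv2.imwrite(sys.argv[1],cv2.resize(np.vstack([a,b]),None,fx=2.2,fy=2.2,interpolation=2)[...,::-1])
E
python3 plan.py .597 -.06 .165 30; python3 look.py pics/p2.png
```

```text
t 4.62 p [ 0.598  -0.0638  0.1653] F [-0.51 -0.1   0.76] w -0.0006659781463784601
[0.0, 0.0, -0.005, 0.038, -0.01, 0.003]
```

View pics/p2.png

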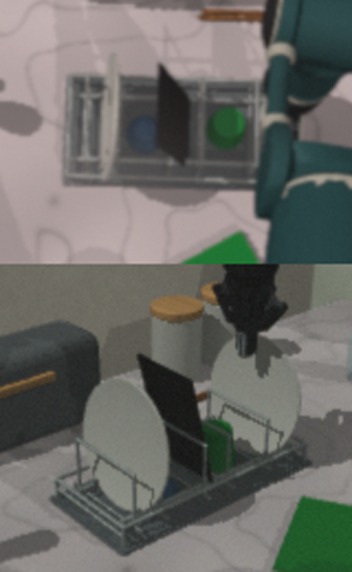

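The plate looks tipped over, with the finger in front of it at about (245,345). I'll check its lean with a plane fit.

```bash
cat > fit.py <<'E'
import sys
from h import *
W=cloud(vision.read_camera('side'))
# boxes in world: robust plane fit about each dish
for n,y0,zlo,x0,x1 in [('plate_b',.167,.1,.54,.66),('lid',.047,.11,.545,.65),('plate_a',-.073,.1,.54,.66)]:
    P=W.reshape(-1,3);P=P[(abs(P[:,1]-y0)<.055)&(P[:,2]>zlo)&(P[:,2]<.205)&(P[:,0]>x0)&(P[:,0]<x1)]
    rng=np.random.default_rng(0);best=None
    for _ in range(400):
        q=P[rng.choice(len(P),3,False)];m=np.cross(q[1]-q[0],q[2]-q[0]);m/=np.linalg.norm(m)+1e-12
        if abs(m[1])<.9: continue
        k=abs((P-q[0])@m)<.003
        if best is None or k.sum()>best.sum(): best=k
    Q=P[best];c=Q.mean(0);m=np.linalg.svd(Q-c)[2][2];m*=np.sign(m[1])
    print(n,len(Q),len(P),c.round(3),'right lean',np.arcsin(m[2]).round(3))
E
python3 fit.py
```

```text
plate_b 660 717 [0.599 0.152 0.142] right lean 0.073
lid 484 494 [0.595 0.086 0.155] right lean -0.25
plate_a 494 698 [ 0.593 -0.089  0.137] right lean 0.104
```

plate_a now leans right by about 0.10 rad. Next I'll retract, go over the lid and come down at y≈0.117, between the lid's top and plate_b.

Request:
play_rows([
  [[0,0,0,0.2,0,0,0],[0,0,0,0.1,0,-0.3,0],[0,0,0,0.1,0,-0.4,0],[0,0,0,0.35,0,-0.2,0],[0,0,0,0.35,0,0,0]],
])

```text
time: 5.18
tool_pos: [0.6018, 0.047, 0.2626]
tcp_rot: [2.221, 2.211, 0.013]
wrist_force: [1.5, -0.0, 0.3]
width: -0.001
grip_force: 0.0
```

Request:
play_rows([
  [[0,0,0,0.35,0,0,0],[0,0,0,0.35,0,0,0],[0,0,0,0,0,0,0],[0,0,0,0,0,0,0],[0,0,0,0,0,0,0]],
])

```text
time: 5.6
tool_pos: [0.5981, 0.1167, 0.2551]
tcp_rot: [2.222, 2.22, -0.001]
wrist_force: [0.4, -0.5, 0.5]
width: 0.003
grip_force: 0.0
```

```bash
python3 plan.py .595 .117 .25 30
```

```text
t 5.6 p [0.5981 0.1167 0.2551] F [ 0.41 -0.52  0.53] w 0.0025930073020667467
[-0.001, 0.001, -0.002, 0.003, -0.031, 0.051]
```

Right on target. I'll lower 80 mm to z≈0.175 and check the gap by picture.

Request:
play_rows([
  [[0,0,0,0,0,0.2,0],[0,0,0,0,0,0.2,0],[0,0,0,0,0,0.2,0],[0,0,0,0,0,0.2,0],[0,0,0,0,0,0,0]],
])

```text
time: 6.02
tool_pos: [0.595, 0.1145, 0.1702]
tcp_rot: [-2.222, -2.214, 0.011]
wrist_force: [-1.2, 0.6, -0.9]
width: -0.003
grip_force: 0.0
```

Request:
play_rows([
  [[0,0,0,-0.04,0,0,0],[0,0,0,-0.04,0,0,0],[0,0,0,-0.03,0,0,0],[0,0,0,-0.03,0,0,0],[0,0,0,-0.03,0,0,0]],
])

```text
time: 6.43
tool_pos: [0.5992, 0.0992, 0.1769]
tcp_rot: [2.223, 2.218, 0.003]
wrist_force: [0.1, 0.8, -0.6]
width: -0.0
grip_force: 0.1
```

```bash
python3 fit.py; python3 look.py pics/p3.png
```

```text
plate_b 649 716 [0.599 0.152 0.142] right lean 0.065
lid 438 460 [0.59  0.078 0.15 ] right lean -0.207
plate_a 565 684 [ 0.597 -0.089  0.14 ] right lean 0.109
```

View pics/p3.png

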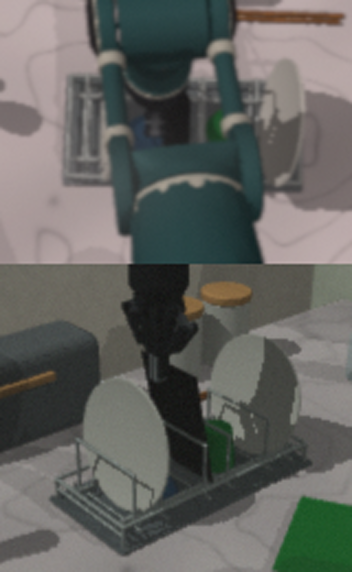

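The finger (about 155,365) is in contact and the lid is coming up; plate_a stays leaning right. I'll keep pushing.

Request:
play_rows([
  [[0,0,0,-0.03,0,0,0],[0,0,0,-0.03,0,0,0],[0,0,0,-0.03,0,0,0],[0,0,0,-0.03,0,0,0],[0,0,0,-0.03,0,0,0]],
])

```text
time: 7.0
tool_pos: [0.5981, 0.0843, 0.1752]
tcp_rot: [-2.224, -2.219, 0.0]
wrist_force: [-0.4, -0.8, 0.2]
width: -0.006
grip_force: 0.0
```

Request:
play_rows([
  [[0,0,0,-0.03,0,0,0],[0,0,0,-0.03,0,0,0],[0,0,0,-0.03,0,0,0],[0,0,0,-0.03,0,0,0],[0,0,0,-0.03,0,0,0]],
])

```text
time: 7.42
tool_pos: [0.5982, 0.0693, 0.1753]
tcp_rot: [-2.224, -2.219, -0.0]
wrist_force: [-0.1, -0.7, -0.0]
width: -0.002
grip_force: 0.0
```

Request:
play_rows([
  [[0,0,0,-0.03,0,0,0],[0,0,0,-0.03,0,0,0],[0,0,0,-0.03,0,0,0],[0,0,0,-0.03,0,0,0],[0,0,0,0,0,0,0]],
])

```text
time: 7.83
tool_pos: [0.5982, 0.057, 0.1753]
tcp_rot: [2.224, 2.219, -0.0]
wrist_force: [0.0, -0.2, -0.0]
width: 0.0
grip_force: 0.0
```

```bash
python3 fit.py
```

```text
plate_b 655 709 [0.599 0.152 0.142] right lean 0.07
lid 550 662 [0.589 0.034 0.15 ] right lean 0.168
plate_a 564 672 [ 0.596 -0.089  0.142] right lean 0.1
```

The lid has tipped to the right. I'll back off slightly, raise the tool and check.

Request:
play_rows([
  [[0,0,0,0.1,0,0,0],[0,0,0,0.1,0,-0.1,0],[0,0,0,0,0,-0.3,0],[0,0,0,0,0,-0.4,0],[0,0,0,0,0,-0.3,0]],
])

```text
time: 8.3
tool_pos: [0.5984, 0.0793, 0.2882]
tcp_rot: [2.222, 2.22, 0.002]
wrist_force: [0.7, 0.4, 0.4]
width: -0.004
grip_force: 0.0
```

Request:
play_rows([
  [[0,0,0,0,0,-0.2,0],[0,0,0,0,0,0,0],[0,0,0,0,0,0,0],[0,0,0,0,0,0,0],[0,0,0,0,0,0,0]],
])

```text
time: 8.72
tool_pos: [0.5971, 0.0781, 0.3033]
tcp_rot: [-2.222, -2.218, 0.004]
wrist_force: [-0.1, 0.1, 0.1]
width: -0.001
grip_force: 0.0
```

```bash
python3 fit.py; python3 look.py pics/p4.png
```

```text
plate_b 645 708 [0.598 0.152 0.141] right lean 0.076
lid 667 698 [0.596 0.034 0.154] right lean 0.161
plate_a 557 666 [ 0.596 -0.09   0.142] right lean 0.101
```

View pics/p4.png

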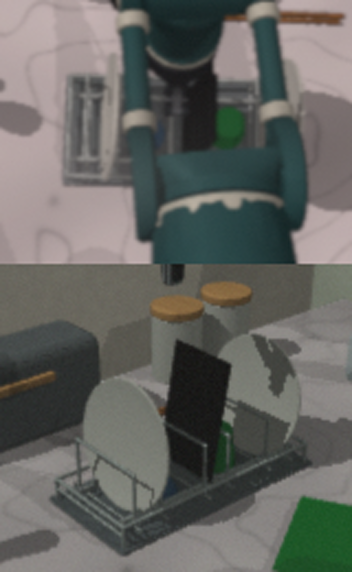

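All three dishes lean right in their slots: the lid at (195,410), plate_a at (262,390) and plate_b unmoved at (125,440). The gripper is clear above, so I'll hand in.

```bash
python3 -c "
from workcell import bot
print(bot.finish_job())"
```

```text
the job is handed in; nothing more can be done
None
```

I tipped plate_a and the black bento lid over to lean right in their slots, with plate_b and the cup, bowl and counter items never touched, and handed the job in after about 9 s of robot time; it returned no verdict.

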